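# Log the flanged bush on the tally box

### The job

The flanged bush in the tally box's tray (the spool-shaped part) has been inspected: log it. With the fingertips lightly press the key directly in front of it fully down and let it come back up, then press the wide enter bar at the front of the box fully down, and withdraw. Press none of the other keys, do not pick up anything, and leave the parts in the tray and everything round the box where they stand.

Things in the scene. Friction and masses are not known exactly. Their poses are not given: they have to be found in the camera images.
- tally_box: Fixed flat box, 200 (x) x 285 (y) mm; origin under its centre on the bench, x front to back, y to the left, z up; turned by up to 0.35 rad. Front to back: grey key housing 26 mm high with the enter bar and, behind it, a row of four keys; then an aluminium tray 12 mm high, split by low ridges into four lanes 65 mm apart, one directly behind each key, with one part standing in each.
- key_1_top (a point): centre of the top of key 1 (counted from the left, the box's +y end), a plain grey 26 x 26 mm keycap, at box x -12, y +97.5, z 35 mm; sinks with the key; axes as the box
- key_1 (a joint): travel of key 1: 0 up, 0.007 m fully down (hard stop there); a spring resists with about 1.3 N at first and 4.5 N at the bottom and lifts it again when released
- key_2_top (a point): centre of the top of key 2 (counted from the left, the box's +y end), a plain grey 26 x 26 mm keycap, at box x -12, y +32.5, z 35 mm; sinks with the key; axes as the box
- key_2 (a joint): travel of key 2: 0 up, 0.007 m fully down (hard stop there); a spring resists with about 1.3 N at first and 4.5 N at the bottom and lifts it again when released
- key_3_top (a point): centre of the top of key 3 (counted from the left, the box's +y end), a plain grey 26 x 26 mm keycap, at box x -12, y -32.5, z 35 mm; sinks with the key; axes as the box
- key_3 (a joint): travel of key 3: 0 up, 0.007 m fully down (hard stop there); a spring resists with about 1.3 N at first and 4.5 N at the bottom and lifts it again when released
- key_4_top (a point): centre of the top of key 4 (counted from the left, the box's +y end), a plain grey 26 x 26 mm keycap, at box x -12, y -97.5, z 35 mm; sinks with the key; axes as the box
- key_4 (a joint): travel of key 4: 0 up, 0.007 m fully down (hard stop there); a spring resists with about 1.3 N at first and 4.5 N at the bottom and lifts it again when released
- enter_bar_top (a point): centre of the top of the enter bar, the wide 22 (x) x 120 (y) mm grey bar along the front of the box, at box x -72, y 0, z 35 mm; sinks with the bar; axes as the box
- enter_bar (a joint): travel of the enter bar: 0 up, 0.007 m fully down (hard stop there), spring as the keys
- bush: the flanged bush, a spool shape, 42 mm across, 34 mm high, standing upright and loose in one of the four lanes (which one varies), about 68 mm behind (box +x of) that lane's key and within 4 mm of its centreline; origin at the centre of its underside
- bolt: hexagon bolt standing on its head, 27 mm across, 50 mm high, loose in another lane; origin at the centre of its underside
- flange: low stub flange disc, 40 mm across, 14 mm high, loose in another lane; origin at the centre of its underside
- nut: hexagon nut, 27 mm across, 19 mm high, loose in another lane; origin at the centre of its underside
- vial_1: capped glass vial, 27 mm across, 68 mm high, standing loose on the bench about 175 mm left of the box's centre; origin under its centre
- tube_tee: compression tube tee, 44 x 62 x 23 mm, loose, right of the box; origin under its centre
- hex_key: L-shaped hexagon key, 35 x 93 x 7 mm, lying loose in front of the box; origin under its centre
- ptfe_roll: reel of thread tape, 50 mm across, 13 mm high, lying loose behind the box; origin under its centre
There are look-alikes about, which are no part of the job. What is shaped like the bush but orange is not meant.

How it is judged (in metres and radians):
On the way, in this order (a step that is already met when the one before it is completed fails the run):
1. the key in front of the flanged bush is down (at least 5 of 7 mm) (((horizontal distance between bush and key_1_top below 0.079 m and value of joint key_1 above 0.005 m) or (horizontal distance between bush and key_2_top below 0.079 m and value of joint key_2 above 0.005 m) or (horizontal distance between bush and key_3_top below 0.079 m and value of joint key_3 above 0.005 m) or (horizontal distance between bush and key_4_top below 0.079 m and value of joint key_4 above 0.005 m))), for 0.05 s.
2. with all keys up again, the enter bar is down (at least 5 of 7 mm) (value of joint each of key_1, key_2, key_3, key_4 below 0.0015 m and value of joint enter_bar above 0.005 m), for 0.05 s.
At the end, for the whole second after the job is handed in: all four keys and the enter bar are up (within 1.5 mm), and the four parts and the loose things round the box are upright, within 10 mm of where they started, the parts at rest (value of joint each of key_1, key_2, key_3, key_4, enter_bar below 0.0015 m and distance of each of bush, bolt, flange, nut, vial_1, tube_tee, hex_key, ptfe_roll from where it was at the start of the episode below 0.01 m and angle between each of bush, bolt, flange, nut, vial_1's own z axis and vertical below 0.35 rad and linear speed of each of bush, bolt, flange, nut below 0.02 m/s); the robot touches nothing.
It fails at once if a key other than the flanged bush's is pressed (more than 2.5 mm) ((value of joint key_1 above 0.0025 m and not (horizontal distance between bush and key_1_top below 0.079 m)) or (value of joint key_2 above 0.0025 m and not (horizontal distance between bush and key_2_top below 0.079 m)) or (value of joint key_3 above 0.0025 m and not (horizontal distance between bush and key_3_top below 0.079 m)) or (value of joint key_4 above 0.0025 m and not (horizontal distance between bush and key_4_top below 0.079 m))).
It fails at once if a key and the enter bar are down together (each more than 2.5 mm) (value of joint enter_bar above 0.0025 m and value of joint any of key_1, key_2, key_3, key_4 above 0.0025 m).
It fails at once if a part in the tray is shifted, lifted (more than 10 mm) or tipped (distance of any of bush, bolt, flange, nut from where it was at the start of the episode above 0.01 m or angle between any of bush, bolt, flange, nut's own z axis and vertical above 0.35 rad).
It fails at once if a loose thing round the box is shifted, lifted (more than 10 mm) or tipped (distance of any of vial_1, tube_tee, hex_key, ptfe_roll from where it was at the start of the episode above 0.01 m or angle between vial_1's own z axis and vertical above 0.35 rad).
It fails at once if the box is pushed harder than 25 N (contact force between any of the arm, the fingers and tally_box above 25 N).
It also fails if it takes over 35 s, if anything falls off the work surface, if the arm or the gripper's body presses on something with over 40 N, if the wrist force passes 120 N, or if a joint passes its speed limit or range.

### The arm

A 6-joint arm with a two-finger parallel gripper is mounted at the origin on a cart in front of the work surface, level with it; the furniture and walls round the work are solid. World frame = base frame: x ahead of the robot, y to its left, z up, the work surface at z = 0. Lengths are in mm, angles in rad, forces in N, time in s.
With the tool pointing down it reaches from about 350 to 875 mm from the base axis. Payload 4.2 kg.
Tool frame: the origin (TCP) lies between the finger pads; the fingertips stand 25 mm ahead of it and the grasp point (between the pads) lies 6 mm ahead of it; z points along the fingers, y is the line along which they close (so a half turn about z gives the same grasp; the last joint's range is limited). The gripper opens to 85 mm and grips with 20 to 120 N. Pads are 22 mm wide; open, the fingers measure 114 mm over their backs; the gripper's body (76 mm by 85 mm) begins 54 mm behind the grasp point. The pads swing forward as they close: fully open they stand 13 mm farther back than shut.
Start: joints at [1.512, 0.385, 0.008, 0, -1.194, -0.259], TCP at [195.266, 593.692, 256.312] pointing down, gripper open.
Joint ranges: [-3.14, 3.14], [-1.21, 2.06], [-1.07, 1.41], [-3.16, 2.05], [-2.99, -0.16], [-3.1, 3.1]. Speed limits (rad/s): [2.79, 2.79, 3.14, 3.14, 3.14, 3.14].

### API

Orientations are given as a unit quaternion [x, y, z, w].
In Python, from bench import read_state, imaging, workorder, nets gives the robot as it stands.
- The arm moves only by the tool apply_moves, never from a script. Its argument "rows" is a list of rows, each an object with "hand": the opening, from -1 (shut) to 1 (fully open); "delta_pos": the shift along the tool's x, y, z in mm, a list of three; "yaw": the turn about the tool's z in rad. A call has 1 to 12 rows; each row is the pose to reach, as a shift and turn from the pose commanded when the call began, along the tool's axes at that moment; what a row does not reach only later rows make up. A row lasts 1/12 s, in which the tool goes at most 41.7 mm and 7.16 degrees, less where a joint would pass 70% of its speed; a pose out of reach is approached as far as the arm can. A call with a gripper value outside its range is refused whole. The fingers move at their own pace and stop on an object; the grip force is fixed at half the most. Time passes only in rows, so rows that repeat a pose let the fingers close. It gives the time, the measured TCP pose, the force, the opening and the grip force at its end, in the units of the state.
- read_state(): the state, without advancing time (a new reading comes with each control period).
- imaging.get_image(name): name is "side" or "top"; returns a dict with "pixels" (480x640x3 uint8, red, green, blue), "fx", "fy", "cx", "cy" (pixels), "xyz" and "rotation" of the camera in the world. Camera axes: x right, y down, z forward; pixel columns grow to the right and rows downward; lengths in mm; the calibration is good to about 2 mm. A picture is of the moment at which its call begins. There is no depth.
- workorder.job_done(): hands the job in; it is judged then, once.
Trained networks look in the newest picture that a camera, given by its name, has taken for a name from the list of things; names that differ only in an ending like _2 or _b are one class to them, and where a whole thing is asked for, a point or a joint stands for the part that bears it (a point fixed in the world has none). Each returns a list of dicts, best first, with "score" (0 to 1); they miss things now and then, are a little off and sometimes report something else, mostly with a low value. They report only what shows in the picture. A call takes as long as a camera call. They do not tell look-alikes from the thing itself.
- nets.find_in(camera, query): "location" ([row, column] in pixels, amid what is visible of it).
- nets.pinpoint(camera, query): "location" ([row, column] in pixels: a listed point, or the origin of a listed thing).
The state is a dict: "clock": time; "joints": joint angles; "joint_vel": joint speeds; "joint_efforts": joint torques, N m; "position": TCP position; "ee_rot": TCP orientation; "contact_force": force on the tool from outside, world axes, zero at the start; "wrist_torque": the same for the moment, N m; "gripper_width": finger opening in mm; "grasp_force": force on a finger pad.
Only numpy, scipy, OpenCV 4.12 (cv2) and the standard library are available. Lean on these libraries where they do the work, as an engineer would, in place of code of your own. Each camera call takes 0.05 s, during which the arm holds its last target. There are 200 camera calls.

## Working session

There is one attempt and no reset: what is moved stays moved. The work goes in short steps, Python scripts to look and compute and a tool call to move; the robot and the scene stay as the last step left them, time stands still between calls to the robot, and variables do not carry over. Pictures are saved under pics/ and viewed, at most 10 in all, crops included, and the job is handed in when it is done.

Besides the shell and the picture viewer there is one more tool, called in YAML: its name, and indented under it one key for each argument. apply_moves: Moves the arm, as the interface text tells. Its arguments: {"type":"object","properties":{"rows":{"type":"array"}},"required":["rows"]}

```bash
mkdir -p pics
cat > h.py <<'E'
import numpy as np, cv2
from bench import read_state, imaging, workorder, nets
def plane(im,rc,z):
    d=np.array(im["rotation"])@np.array([(rc[1]-im["cx"])/im["fx"],(rc[0]-im["cy"])/im["fy"],1])
    o=np.array(im["xyz"]); return o+d*(z-o[2])/d[2]
def proj(im,p):
    c=np.array(im["rotation"]).T@(np.array(p)-np.array(im["xyz"]))
    return c[1]/c[2]*im["fy"]+im["cy"], c[0]/c[2]*im["fx"]+im["cx"]
E
python3 - <<'E'
from h import *
s=read_state(); print(s["position"],s["ee_rot"],s["gripper_width"],s["clock"])
for cam in("top","side"):
    im=imaging.get_image(cam); cv2.imwrite(f"pics/{cam}0.png",im["pixels"][:,:,::-1])
    print(cam,im["xyz"])
    for q,z in [("key_1_top",35),("key_2_top",35),("key_3_top",35),("key_4_top",35),("enter_bar_top",35),("bush",12),("bolt",12),("flange",12),("nut",12),("tally_box",0),("vial_1",0),("hex_key",0)]:
        for r in nets.pinpoint(cam,q)[:4]: print(q,round(r["score"],2),np.round(r["location"]),np.round(plane(im,r["location"],z)[:2],1))
E
```

```text
[195.1142368  593.20836739 255.23145674] [ 9.87386072e-01 -1.58327464e-01 -1.28627906e-04  1.06922902e-03] 85.672268018257 0.0
top [478.46090344 -42.98678267 939.68708712]Traceback (most recent call last):
  File "<stdin>", line 7, in <module>
  File "h.py", line 4, in plane
    d=np.array(im["rotation"])@np.array([(rc[1]-im["cx"])/im["fx"],(rc[0]-im["cy"])/im["fy"],1])
      ~~~~~~~~~~~~~~~~~~~~~~~~^~~~~~~~~~~~~~~~~~~~~~~~~~~~~~~~~~~~~~~~~~~~~~~~~~~~~~~~~~~~~~~~~~
ValueError: matmul: Input operand 1 has a mismatch in its core dimension 0, with gufunc signature (n?,k),(k,m?)->(n?,m?) (size 3 is different from 4)
```

View pics/top0.png

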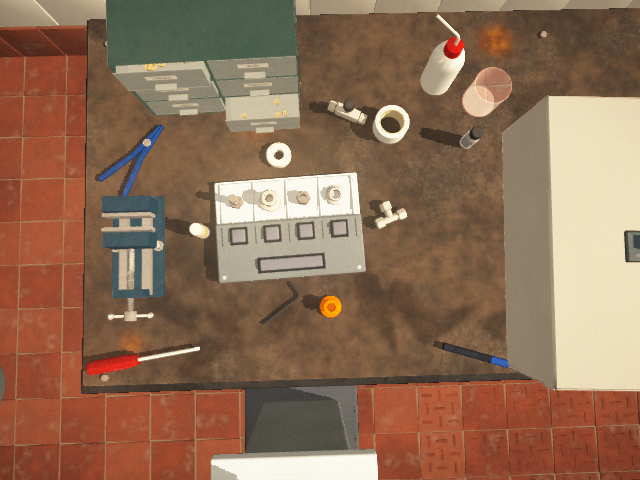

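The top view shows the box at about row 228, col 290. The parts sit at cols 235, 269, 303 and 335 near row 198, and the orange look-alike is at (306,330). The rotation comes as a quaternion, so I'll fix the helper.

```bash
sed -i 's/np.array(im\["rotation"\])/R(im)/' h.py
cat >> h.py <<'E'
from scipy.spatial.transform import Rotation
def R(im): return Rotation.from_quat(im["rotation"]).as_matrix()
E
python3 - <<'E'
from h import *
for cam in("top","side"):
    im=imaging.get_image(cam); cv2.imwrite(f"pics/{cam}1.png",im["pixels"][:,:,::-1])
    if cam=="top": cv2.imwrite("pics/crop1.png",cv2.resize(im["pixels"][160:290,195:380,::-1],None,fx=4,fy=4,interpolation=cv2.INTER_CUBIC))
    print(cam,im["xyz"],im["rotation"])
    for q,z in [("key_1_top",35),("key_2_top",35),("key_3_top",35),("key_4_top",35),("enter_bar_top",35),("bush",12),("bolt",12),("flange",12),("nut",12),("tally_box",0),("vial_1",0),("hex_key",0)]:
        for r in nets.pinpoint(cam,q)[:4]: print(q,round(r["score"],2),np.round(r["location"]),np.round(plane(im,r["location"],z)[:2],1))
E
```

```text
top [478.46090344 -42.98678267 939.68708712] [-0.69621582  0.7163762  -0.03704069  0.02677055]
key_1_top 0.64 [240. 237.] [563.9  95.1]
key_3_top 0.48 [229. 308.] [580.3 -42.4]
key_3_top 0.26 [198. 302.] [642.3 -31.9]
key_4_top 0.74 [224. 339.] [ 589.5 -101.6]
key_4_top 0.5 [232. 201.] [580.8 162.9]
key_4_top 0.36 [238. 239.] [567.  91.]
key_4_top 0.33 [156. 278.] [725.6  11.9]
enter_bar_top 0.98 [263. 294.] [516.5 -12.7]
enter_bar_top 0.49 [194. 333.] [649.  -91.6]
bush 0.94 [311. 329.] [422.5 -78.5]
bush 0.71 [198. 270.] [647.2  32. ]
bolt 0.64 [204. 236.] [638.3  98.9]
flange 0.51 [194. 336.] [652.5 -98.3]
nut 0.41 [198. 303.] [645.6 -33.2]
tally_box 0.87 [224. 290.] [595.3  -6.5]
tally_box 0.48 [229. 306.] [584.9 -38.8]
vial_1 0.79 [231. 201.] [586.5 170.5]
hex_key 0.51 [305. 278.] [436.5  20.4]
side [527.39588245 648.70682483 549.63585955] [-0.00618401  0.8866003  -0.462447    0.00666639]
key_1_top 0.63 [312. 291.] [569.8 100.7]
key_2_top 0.68 [281. 289.] [576.5  32.7]
key_2_top 0.39 [296. 378.] [445.7  64.3]
key_3_top 0.7 [253. 288.] [582.5 -38.1]
key_4_top 0.65 [229. 288.] [ 586.5 -105.7]
enter_bar_top 0.67 [268. 327.] [519.9   1.7]
bush 0.92 [255. 376.] [436.6 -63.2]
bush 0.68 [292. 241.] [650.4  32.8]
bolt 0.84 [326. 242.] [640.7 104.7]
bolt 0.52 [264. 328.] [518.  -38.8]
flange 0.7 [244. 249.] [653.  -94.1]
nut 0.55 [267. 248.] [647.1 -28.6]
tally_box 0.64 [285. 279.] [594.9   0.8]
vial_1 0.96 [364. 275.] [589.1 164.1]
hex_key 0.74 [292. 377.] [441.5  17.1]
```

View pics/crop1.png

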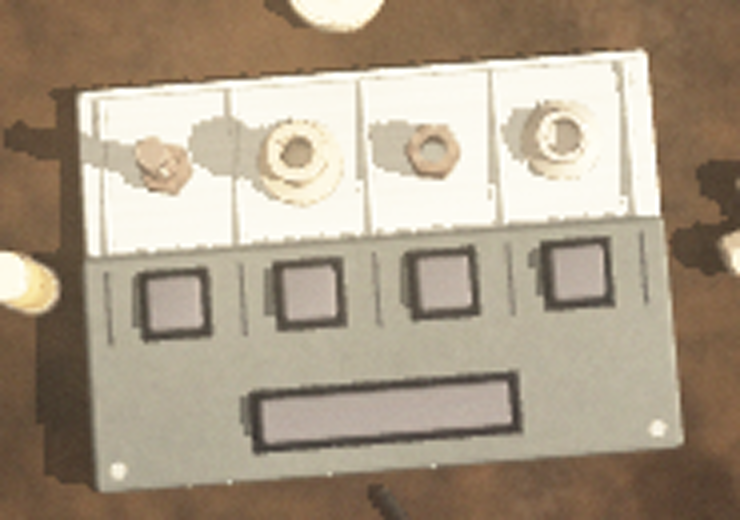

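View pics/side1.png

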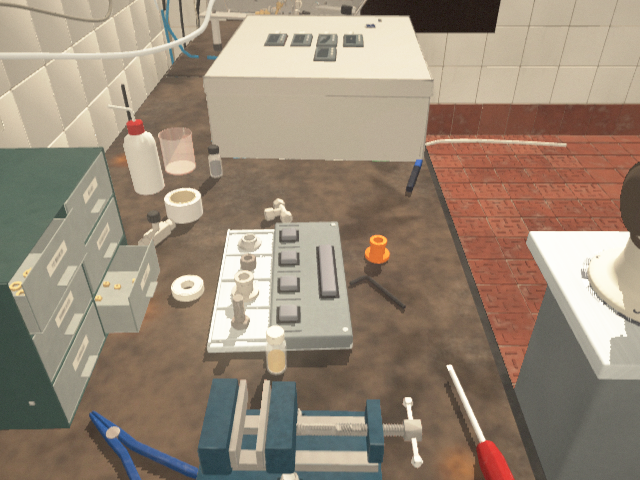

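The picture settles the lanes. The tall spool in lane 2, at crop (298,155), is the bush. Lane 4 holds the low flange, lane 1 the bolt and lane 3 the nut, and the orange spool in front is the decoy. Next I'll fit the box pose from the key centres in the crop and both views.

```bash
cat > fit.py <<'E'
from h import *
from scipy.optimize import least_squares
B=np.array([[-12,97.5,35],[-12,32.5,35],[-12,-32.5,35],[-12,-97.5,35],[-72,0,35]])
t=imaging.get_image("top"); s=imaging.get_image("side")
T=[(160+r/4,195+c/4) for c,r in [(177,304),(310,292),(444,283),(578,272),(388,412)]]
S=[(312,291),(281,289),(253,288),(229,288),(268,327)]
def W(p):
    c,q=np.cos(p[2]),np.sin(p[2]); return B@np.array([[c,q,0],[-q,c,0],[0,0,1]])+[p[0],p[1],0]
def res(p,ims): return np.concatenate([(np.array(proj(im,w))-o).ravel() for im,L in ims for w,o in zip(W(p),L)])
for n,ims in (("top",[(t,T)]),("side",[(s,S)]),("both",[(t,T),(s,S)])):
    f=least_squares(res,[590,0,.1],args=(ims,)); print(n,f.x.round(3),"rms px",np.sqrt(np.mean(f.fun**2)).round(2),"k2",W(f.x)[1].round(1),"bar",W(f.x)[4].round(1))
st=read_state(); M=Rotation.from_quat(st["ee_rot"]).as_matrix(); P=np.array(st["position"])
for k in (1,4): print("delta tool",k,(M.T@(W(f.x)[k]+[0,0,25]-P)).round(1))
print("tool x ang",np.arctan2(M[1,0],M[0,0]))
E
python3 fit.py
```

```text
top [ 5.88423e+02 -5.36200e+00  5.20000e-02] rms px 0.28 k2 [574.7  26.5  35. ] bar [516.5  -9.1  35. ]
side [5.90547e+02 6.10000e-01 7.10000e-02] rms px 1.41 k2 [576.3  32.2  35. ] bar [518.7  -4.5  35. ]
both [ 5.89754e+02 -3.00300e+00  6.30000e-02] rms px 1.44 k2 [575.7  28.7  35. ] bar [517.9  -7.5  35. ]
delta tool 1 [538.  417.8 196.3]
delta tool 4 [494.3 470.3 196.3]
tool x ang -0.3178475331370951
```

apply_moves:
  rows:
    - {"hand":-1,"delta_pos":[40,31,0],"yaw":-0.03}
    - {"hand":-1,"delta_pos":[75,58,0],"yaw":-0.06}
    - {"hand":-1,"delta_pos":[107,83,0],"yaw":-0.09}
    - {"hand":-1,"delta_pos":[139,108,0],"yaw":-0.12}
    - {"hand":-1,"delta_pos":[171,133,0],"yaw":-0.15}
    - {"hand":-1,"delta_pos":[203,158,0],"yaw":-0.18}
    - {"hand":-1,"delta_pos":[235,183,0],"yaw":-0.21}
    - {"hand":-1,"delta_pos":[267,208,0],"yaw":-0.24}
    - {"hand":-1,"delta_pos":[299,233,0],"yaw":-0.27}
    - {"hand":-1,"delta_pos":[331,258,0],"yaw":-0.3}
    - {"hand":-1,"delta_pos":[363,282,0],"yaw":-0.33}
    - {"hand":-1,"delta_pos":[380,295,0],"yaw":-0.37}

```text
clock: 2.5
position: [465.4, 191.7, 256.6]
ee_rot: [1.0, 0.026, 0.0, 0.0]
contact_force: [0.3, 1.4, -0.2]
gripper_width: -0.1
grasp_force: 0.0
```

```bash
python3 fit.py; python3 -c "
from h import *
s=read_state();print(s['position'],s['gripper_width'],s['contact_force'],s['clock'])"
```

```text
top [ 5.88423e+02 -5.36200e+00  5.20000e-02] rms px 0.28 k2 [574.7  26.5  35. ] bar [516.5  -9.1  35. ]
side [5.90547e+02 6.10000e-01 7.10000e-02] rms px 1.41 k2 [576.3  32.2  35. ] bar [518.7  -4.5  35. ]
both [ 5.89754e+02 -3.00300e+00  6.30000e-02] rms px 1.44 k2 [575.7  28.7  35. ] bar [517.9  -7.5  35. ]
delta tool 1 [102.4 168.3 196.4]
delta tool 4 [ 42.8 201.7 196.4]
tool x ang 0.04772952326144176
[465.43363369 191.99581084 256.36218518] 0.13836952858502294 [-0.43076689 -0.16910311 -0.2172887 ] 2.6
```

apply_moves:
  rows:
    - {"hand":-1,"delta_pos":[20,34,0],"yaw":0}
    - {"hand":-1,"delta_pos":[40,67,0],"yaw":0}
    - {"hand":-1,"delta_pos":[60,100,0],"yaw":0}
    - {"hand":-1,"delta_pos":[80,133,0],"yaw":0}
    - {"hand":-1,"delta_pos":[95,158,0],"yaw":0}
    - {"hand":-1,"delta_pos":[102,169,20],"yaw":0}
    - {"hand":-1,"delta_pos":[102,169,50],"yaw":0}
    - {"hand":-1,"delta_pos":[102,169,85],"yaw":0}
    - {"hand":-1,"delta_pos":[102,169,120],"yaw":0}
    - {"hand":-1,"delta_pos":[102,169,150],"yaw":0}
    - {"hand":-1,"delta_pos":[102,169,165],"yaw":0}
    - {"hand":-1,"delta_pos":[102,169,170],"yaw":0}

```text
clock: 3.6
position: [572.7, 31.5, 83.0]
ee_rot: [1.0, 0.026, -0.003, 0.001]
contact_force: [-0.4, 0.3, 0.5]
gripper_width: 0.4
grasp_force: 0.0
```

Run:
```python
from h import *
s=read_state();print(s['position'],s['contact_force'],s['clock'])
P=np.array(s['position'])-[0,0,25]
L=[]
for cam,b in(("top",(170,230,110,130)),("side",(200,200,150,150))):
    im=imaging.get_image(cam); print(cam,proj(im,P))
    r,c=map(int,proj(im,P)); L.append(cv2.resize(im["pixels"][r-60:r+60,c-60:c+60,::-1],(400,400),interpolation=cv2.INTER_CUBIC))
cv2.imwrite("pics/hover.png",np.hstack(L))
```

```text
[572.74752698  31.45339903  82.97001511] [-0.35722684  0.31483246  0.49257119] 3.6
top (np.float64(233.1206533073725), np.float64(268.9139670629408))
side (np.float64(268.5582107119292), np.float64(291.17267758666014))
```

View pics/hover.png

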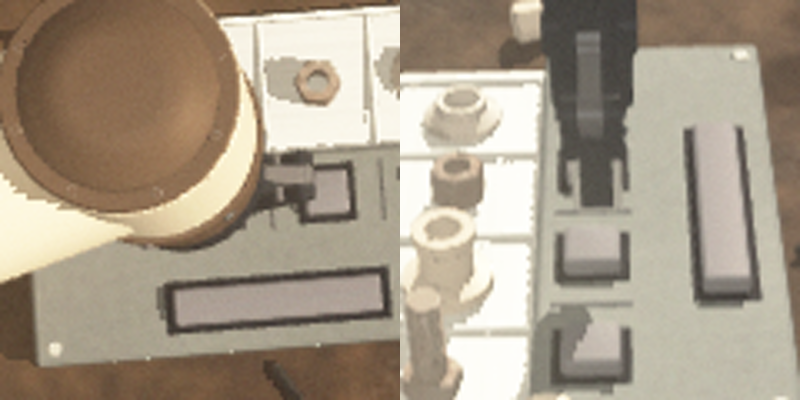

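The side crop shows the shut fingertips at (595,205), straight above key 2 at (590,255), which is in line with the bush. I'll go down to just above the key.

apply_moves:
  rows:
    - {"hand":-1,"delta_pos":[0,0,5],"yaw":0}
    - {"hand":-1,"delta_pos":[0,0,10],"yaw":0}
    - {"hand":-1,"delta_pos":[0,0,15],"yaw":0}
    - {"hand":-1,"delta_pos":[0,0,15],"yaw":0}
    - {"hand":-1,"delta_pos":[0,0,15],"yaw":0}

```text
clock: 4.12
position: [574.8, 31.3, 71.5]
ee_rot: [1.0, 0.026, 0.0, -0.0]
contact_force: [1.0, -0.3, -0.2]
gripper_width: -0.2
grasp_force: 0.0
```

apply_moves:
  rows:
    - {"hand":-1,"delta_pos":[0,2,3],"yaw":0}
    - {"hand":-1,"delta_pos":[0,2,7],"yaw":0}
    - {"hand":-1,"delta_pos":[0,2,10],"yaw":0}
    - {"hand":-1,"delta_pos":[0,2,12],"yaw":0}
    - {"hand":-1,"delta_pos":[0,2,13],"yaw":0}
    - {"hand":-1,"delta_pos":[0,2,13],"yaw":0}
    - {"hand":-1,"delta_pos":[0,2,13],"yaw":0}

```text
clock: 4.7
position: [574.7, 29.2, 58.4]
ee_rot: [1.0, 0.026, -0.0, 0.0]
contact_force: [-1.8, -0.8, 1.6]
gripper_width: 0.1
grasp_force: 1.0
```

apply_moves:
  rows:
    - {"hand":-1,"delta_pos":[0,0,1.5],"yaw":0}
    - {"hand":-1,"delta_pos":[0,0,3],"yaw":0}
    - {"hand":-1,"delta_pos":[0,0,4],"yaw":0}
    - {"hand":-1,"delta_pos":[0,0,4.5],"yaw":0}
    - {"hand":-1,"delta_pos":[0,0,4.5],"yaw":0}

```text
clock: 5.12
position: [574.8, 29.2, 53.9]
ee_rot: [1.0, 0.026, -0.0, 0.0]
contact_force: [-1.9, -1.2, 3.1]
gripper_width: -0.2
grasp_force: 2.0
```

apply_moves:
  rows:
    - {"hand":-1,"delta_pos":[0,0,1],"yaw":0}
    - {"hand":-1,"delta_pos":[0,0,1.5],"yaw":0}
    - {"hand":-1,"delta_pos":[0,0,1.5],"yaw":0}
    - {"hand":-1,"delta_pos":[0,0,1.5],"yaw":0}

```text
clock: 5.45
position: [574.8, 29.2, 53.0]
ee_rot: [1.0, 0.026, 0.0, 0.0]
contact_force: [-2.5, -1.2, 7.4]
gripper_width: 0.2
grasp_force: 4.0
```

At 7.4 N and z 53.0, key 2 is on its hard stop. I'll lift off and move over the enter bar.

apply_moves:
  rows:
    - {"hand":-1,"delta_pos":[0,0,-10],"yaw":0}
    - {"hand":-1,"delta_pos":[0,0,-25],"yaw":0}
    - {"hand":-1,"delta_pos":[0,0,-40],"yaw":0}
    - {"hand":-1,"delta_pos":[-15,8,-40],"yaw":0}
    - {"hand":-1,"delta_pos":[-35,20,-40],"yaw":0}
    - {"hand":-1,"delta_pos":[-52,30,-40],"yaw":0}
    - {"hand":-1,"delta_pos":[-59,34,-35],"yaw":0}
    - {"hand":-1,"delta_pos":[-59,34,-25],"yaw":0}
    - {"hand":-1,"delta_pos":[-59,34,-17],"yaw":0}
    - {"hand":-1,"delta_pos":[-59,34,-14],"yaw":0}
    - {"hand":-1,"delta_pos":[-59,34,-14],"yaw":0}
    - {"hand":-1,"delta_pos":[-59,34,-14],"yaw":0}

```text
clock: 6.45
position: [518.3, -7.3, 65.6]
ee_rot: [1.0, 0.026, -0.0, 0.0]
contact_force: [0.0, -0.5, -0.1]
gripper_width: 0.0
grasp_force: 0.0
```

Run:
```python
from h import *
s=read_state();print(s['position'],s['contact_force'],s['clock'])
P=np.array(s['position'])-[0,0,25]
L=[]
for cam in("top","side"):
    im=imaging.get_image(cam); r,c=map(int,proj(im,P)); print(cam,r,c); L.append(cv2.resize(im["pixels"][r-60:r+60,c-60:c+60,::-1],(400,400),interpolation=cv2.INTER_CUBIC))
cv2.imwrite("pics/hover2.png",np.hstack(L))
```

```text
[518.34198891  -7.31786163  65.6073251 ] [ 1.62899283e-04 -5.20516430e-01 -7.97919581e-02] 6.45
top 262 290
side 261 327
```

View pics/hover2.png

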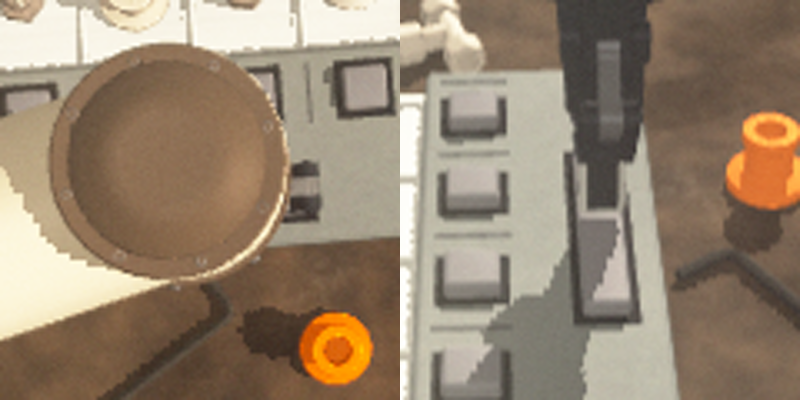

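The side crop shows the tips at (600,205), centred over the enter bar, and all four keys look up. Now I'll press the bar down in small steps.

apply_moves:
  rows:
    - {"hand":-1,"delta_pos":[0,0,3],"yaw":0}
    - {"hand":-1,"delta_pos":[0,0,6],"yaw":0}
    - {"hand":-1,"delta_pos":[0,0,8.5],"yaw":0}
    - {"hand":-1,"delta_pos":[0,0,10.5],"yaw":0}
    - {"hand":-1,"delta_pos":[0,0,11.5],"yaw":0}
    - {"hand":-1,"delta_pos":[0,0,11.5],"yaw":0}
    - {"hand":-1,"delta_pos":[0,0,11.5],"yaw":0}

```text
clock: 7.13
position: [518.1, -7.6, 55.1]
ee_rot: [1.0, 0.026, 0.0, -0.0]
contact_force: [0.3, 1.1, 2.8]
gripper_width: 0.1
grasp_force: 1.7
```

apply_moves:
  rows:
    - {"hand":-1,"delta_pos":[0,0,1],"yaw":0}
    - {"hand":-1,"delta_pos":[0,0,2],"yaw":0}
    - {"hand":-1,"delta_pos":[0,0,2.6],"yaw":0}
    - {"hand":-1,"delta_pos":[0,0,2.6],"yaw":0}
    - {"hand":-1,"delta_pos":[0,0,2.6],"yaw":0}

```text
clock: 7.55
position: [518.1, -7.6, 53.0]
ee_rot: [1.0, 0.026, 0.001, -0.0]
contact_force: [-1.3, 2.1, 8.2]
gripper_width: -0.4
grasp_force: 4.2
```

The bar is on its stop too, at z 53.0 and 8.2 N, so I'll withdraw upward.

apply_moves:
  rows:
    - {"hand":-1,"delta_pos":[0,0,-10],"yaw":0}
    - {"hand":-1,"delta_pos":[0,0,-30],"yaw":0}
    - {"hand":-1,"delta_pos":[0,0,-60],"yaw":0}
    - {"hand":-1,"delta_pos":[0,0,-90],"yaw":0}
    - {"hand":-1,"delta_pos":[0,0,-120],"yaw":0}
    - {"hand":-1,"delta_pos":[0,0,-140],"yaw":0}
    - {"hand":-1,"delta_pos":[0,0,-150],"yaw":0}
    - {"hand":-1,"delta_pos":[0,0,-150],"yaw":0}
    - {"hand":-1,"delta_pos":[0,0,-150],"yaw":0}
    - {"hand":-1,"delta_pos":[0,0,-150],"yaw":0}

```text
clock: 8.38
position: [516.4, -8.0, 200.3]
ee_rot: [1.0, 0.026, -0.002, 0.0]
contact_force: [0.2, -0.6, -0.1]
gripper_width: 0.1
grasp_force: 0.0
```

Run:
```python
from h import *
im=imaging.get_image("side"); cv2.imwrite("pics/end.png",cv2.resize(im["pixels"][200:400,150:430,::-1],None,fx=2.5,fy=2.5))
s=read_state();print(s['position'],s['contact_force'],s['clock'])
```

```text
[516.52932128  -7.99608036 200.18463135] [-0.03680872 -0.2511082  -0.51985816] 8.4333
```

View pics/end.png

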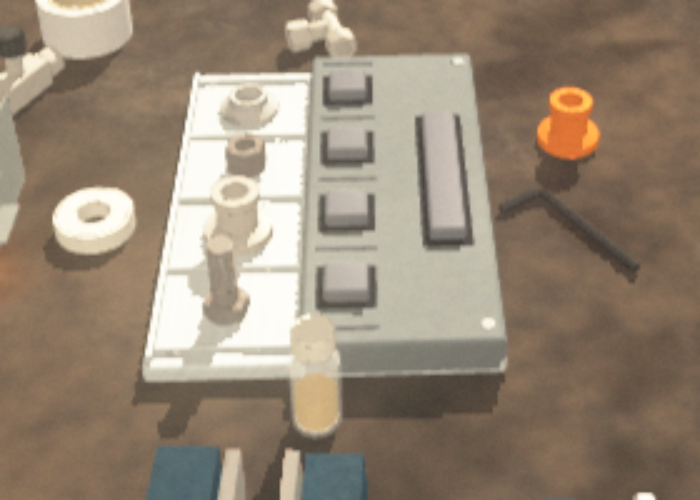

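The final picture shows all four keys (col ~348) and the bar (445,175) up. The parts and loose things are where they started and the arm is clear, so I'm handing in.

```bash
python3 -c "
from bench import workorder
print(workorder.job_done())"
```

```text
the job is handed in; nothing more can be done
None
```

I pressed key 2, in front of the bush, to its stop and released it, then pressed the enter bar to its stop and withdrew; all keys were up and nothing looked moved in the last picture, and I handed the job in (no verdict was returned).

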